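# Close the tablet dispenser and hold its slide at the mark

### The job

Fit the rectangular cover on the tablet dispenser and press it down between the two spring clips until it sits level and flush with the rims, then let go of it. Only then pull the dispenser's spring-return slide out by its upright tab until its pointer is level with the rider's pointer on the rail, and finish while still holding it there. Do not shift the rider or disturb the other things on the counter.

Things in the scene. Friction and masses are not known exactly. Their poses are not given: they have to be found in the camera images.
- dispenser: White tablet dispenser fixed to the counter: a block 110 mm (its x) by 150 mm (its y), 50 mm high, with an open hopper mouth 54 x 84 mm in its top. Origin: centre of its underside, z up; its slide comes out of its -y face. Along the top's two long edges run rims 8 mm high, inner faces 76 mm apart, with small outward-leaning flares up to 64 mm above the counter
- seat (a point): Centre of the top face of the block (50 mm above the counter), where the centre of the cover's underside must come to rest; axes as the dispenser's
- clip_near_foot (a point): Foot of the spring clip at the mouth's -y end, on the top of the block; its twin stands across the mouth at +y. The clips are 36 mm wide, reach 76 mm above the counter and are sloped: at rest 97 mm apart below, 107 mm at the top. Each gives way up to 4.5 mm. They hold a cover that is only laid on some 10 to 15 mm too high; a push of 5 to 20 N drives it down, then they grip its ends
- cover: The dispenser's rectangular cover, loose on the counter: a grey plate 70 mm (its x) by 100 mm (its y), 8 mm thick, about 150 g, with an upright black rib on top, 14 mm thick (x), 50 mm long (y), its top 40 mm above the underside. Origin: centre of its underside, z up. It fits with its y along the dispenser's y, either way round; pressed home its top is flush with the rims
- cover_grip (a point): Middle of the cover's rib, 30 mm above the underside, straight above its origin: a point to grasp across the rib's 14 mm; axes as the cover's
- shutter (a joint): How far the dispenser's slide is pulled out, in m: 0 closed, 0.07 end stop. It moves along the dispenser's -y. A spring pulls it back with 4 N when closed, rising by 1 N per 10 mm
- shutter_grip (a point): Point in the middle of the slide's upright black tab, 56 mm above the counter; axes as the dispenser's. The tab is 36 mm wide (x), 14 mm thick (y), its top 75 mm above the counter; the slide's steel bar below it has its top 28 mm above the counter. When closed the tab's face is 45 mm from the block
- shutter_pointer (a point): Tip of the steel pointer that sticks out sideways (the dispenser's +x) from the foot of the tab, 23 mm above the counter, 35 mm from the slide's middle
- rider (a joint): How far the rider, a black block 18 x 16 x 10 mm on the rail, stands out along the rail, in m: the value of shutter at which the two pointers are level. Friction keeps it where it is
- rider_pointer (a point): Tip of the rider's pointer, which points at the slide's path (the dispenser's -x), 35 mm above the counter. The rail, 10 mm wide, top 30 mm above the counter, runs beside the slide along the dispenser's y, its middle 48 mm to the +x side of the slide's middle. At the mark both pointers have the same y in the dispenser's frame
- round_cover: Bystander: a grey disc 92 mm across and 8 mm thick with the same black rib as the cover; it belongs to another dispenser. Origin: centre of its underside
- vial: Bystander: small glass vial, 26 mm across, 50 mm tall, between the covers and the dispenser. Origin: centre of its underside
- amber_bottle: Bystander: amber jar, 54 mm across, 85 mm tall. Origin: centre of its underside
- carton: Bystander: white medicine carton 45 x 80 x 60 mm. Origin: centre of its underside
- drink_bottle: Bystander: green drinking bottle, 66 mm across, 180 mm tall, at the left. Origin: centre of its underside
- pill_box: Bystander: open white pill box of seven compartments, 50 x 170 x 25 mm. Origin: centre of its underside
- beaker: Bystander: small open steel cup, 56 mm across, 70 mm tall. Origin: centre of its underside
Things that resemble listed ones, but are neither listed nor needed, are in the scene too. What is shaped like the cover but green is not meant.

How it is judged:
By the outcome, as a careful person would: the job done as asked, in the order asked, and still so for the second after the job is handed in, while the arm keeps its last pose, push and grip.
It also fails if it takes over 45 s, if anything falls off the work surface, if the arm or the gripper's body presses on something with over 40 N, if the wrist force passes 120 N, or if a joint passes its speed limit or range.

### The arm

A 7-joint arm with a two-finger parallel gripper is mounted at the origin on the work surface. World frame = base frame: x ahead of the robot, y to its left, z up, the work surface at z = 0. Lengths are in m, angles in degrees, forces in N, time in s.
With the tool pointing down it reaches from about 0.4 to 0.85 m from the base axis. Payload 6.9 kg.
Tool frame: the origin (TCP) lies midway between the tips of the shut fingers; the grasp point (between the pads) lies 19 mm behind it; z points along the fingers, y is the line along which they close (so a half turn about z gives the same grasp; the last joint's range is limited). The gripper opens to 85 mm and grips with 20 to 120 N. Pads are 22 mm wide; open, the fingers measure 114 mm over their backs; the gripper's body (76 mm by 85 mm) begins 54 mm behind the grasp point. The pads swing forward as they close: fully open they stand 13 mm farther back than shut.
Start: joints at [79.612, 29.078, -13.613, 85.955, 7.202, 65.827, -8.869], TCP at [0.177, -0.599, 0.231] pointing down, gripper open.
Joint ranges: [-176.47, 176.47], [-13.61, 117.27], [-81.72, 77.17], [0.22, 143.17], [-87.28, 267.28], [10, 112.55], [-165.47, 165.47]. Speed limits (degrees/s): [136.94, 136.94, 180, 180, 180, 180, 180].

### API

Orientations are given as a 3x3 rotation matrix whose columns are the frame's x, y, z axes.
In Python, from workcell import ctrl gives the robot as it stands. The module is installed in compiled form; this text tells all that it offers.
- The arm moves only by the tool apply_moves, never from a script. Its argument "targets" is text: rows parted by semicolons, each of 4 numbers parted by spaces: the shift along the tool's x, y, z in mm, then the turn about the tool's z in rad. In form: dx dy dz twist; .... A call has exactly 8 rows; each row is the pose to reach, as a shift and turn from the pose commanded when the call began, along the tool's axes at that moment; what a row does not reach only later rows make up. A row lasts 1/10 s, in which the tool goes at most 50 mm and 8.59 degrees, less where a joint would pass 70% of its speed; a pose out of reach is approached as far as the arm can. A call with a gripper value outside its range is refused whole. "claw" is the gripper command: -1 is shut, 1 is fully open, values between are in proportion, set as the call begins (left out, the last holds). The fingers move at their own pace and stop on an object; "squeeze" is the grip in N (left out, the last holds). Time passes only in rows, so rows that repeat a pose let the fingers close, or fill a call up. It gives the time, the measured TCP pose, the force and the opening at its end, in the units of the state.
- ctrl.state(): the state, without advancing time (a new reading comes with each control period).
- ctrl.read_camera(name): name is "side" or "top"; returns a dict with "frame" (420x560x3 uint8, red, green, blue), "fx", "fy", "cx", "cy" (pixels), "extrinsics" (4x4, takes a point from camera to world coordinates). Camera axes: x right, y up, looking along -z (the intrinsics and any distortion apply to the point x, -y, -z); pixel columns grow to the right and rows downward; lengths in m; the calibration is good to about 2 mm. A picture is of the moment at which its call begins. There is no depth.
- ctrl.hand_in(): hands the job in, once; it reports no verdict.
The state is a dict: "clock": time; "q": joint angles; "dq": joint speeds; "joint_efforts": joint torques, N m; "tcp_pos": TCP position; "orientation": TCP orientation; "contact_force": force on the tool from outside, world axes, zero at the start; "ft_torque": the same for the moment, N m; "width": opening from 0.0 (shut) to 1.0 (fully open).
Only numpy, scipy, OpenCV 4.12 (cv2) and the standard library are available. Lean on these libraries where they do the work, as an engineer would, in place of code of your own. Each camera call takes 0.05 s, during which the arm holds its last target. There are 200 camera calls.

## Working session

There is one attempt and no reset: what is moved stays moved. The work goes in short steps, Python scripts to look and compute and a tool call to move; the robot and the scene stay as the last step left them, time stands still between calls to the robot, and variables do not carry over. Pictures are saved under pics/ and viewed, on a budget of 10 in all, crops included, one or two more only if the job needs it, and the job is handed in when it is done.

Besides the shell and the picture viewer there is one more tool, called as name(argument=value, ...), one argument or row to a line, values as JSON. apply_moves: Moves the arm, as the interface text tells. Its arguments: {"type":"object","properties":{"targets":{"type":"string"},"claw":{"type":"number"},"squeeze":{"type":"number"}},"required":["targets"]}

```bash
mkdir -p pics; python3 - <<'E'
from workcell import ctrl
import cv2,numpy as np,pickle
s=ctrl.state();print(s)
d={}
for n in("side","top"):
    c=ctrl.read_camera(n);d[n]=c;cv2.imwrite(f"pics/{n}0.png",cv2.resize(c["frame"][:,:,::-1],None,fx=1.4,fy=1.4,interpolation=cv2.INTER_CUBIC))
    print(n,{k:v for k,v in c.items() if k!="frame"})
pickle.dump(d,open("c0.pkl","wb"))
E
```

```text
{'clock': 0.0, 'q': array([ 79.61366022,  29.12562775, -13.61036334,  86.00976042,
         7.20106638,  65.82597318,  -8.86990105]), 'dq': array([-0.06101104,  0.03408251, -0.08638704, -0.07732214,  0.07466212,
        0.06403393, -0.11251557]), 'joint_efforts': array([-4.16795558e-05, -6.20601225e+01, -2.18637742e+00, -2.49651736e+01,
        1.27898841e-02,  1.18903958e-02, -1.99309505e-05]), 'tcp_pos': array([ 0.17658698, -0.59900545,  0.23042308]), 'orientation': array([[ 9.59154720e-01,  2.82881529e-01, -5.12925590e-04],
       [ 2.82881993e-01, -9.59153186e-01,  1.71549574e-03],
       [-6.69215576e-06, -1.79052325e-03, -9.99998397e-01]]), 'contact_force': array([-0.27237726, -0.2184795 , -0.35084349]), 'ft_torque': array([ 0.01268121, -0.02861921, -0.07453195]), 'width': 1.0013720936598685}
side {'fx': 461.48769226867853, 'fy': 461.48769226867853, 'cx': 266.5422898130113, 'cy': 212.6626146866728, 'extrinsics': array([[-0.79923139,  0.45245573, -0.39561723,  0.08220984],
       [-0.60088194, -0.58724387,  0.54229653,  0.72199406],
       [ 0.01304138,  0.67113966,  0.74121622,  0.95512   ],
       [ 0.        ,  0.        ,  0.        ,  1.        ]])}
top {'fx': 408.3884494617473, 'fy': 408.3884494617473, 'cx': 275.81164566484085, 'cy': 217.90989872722685, 'extrinsics': array([[-0.00904005,  0.99815324, -0.06006984,  0.49206695],
       [-0.99975941, -0.01022252, -0.019407  ,  0.03506783],
       [-0.01998523,  0.05987995,  0.9980055 ,  1.44289831],
       [ 0.        ,  0.        ,  0.        ,  1.        ]])}
```

View pics/top0.png

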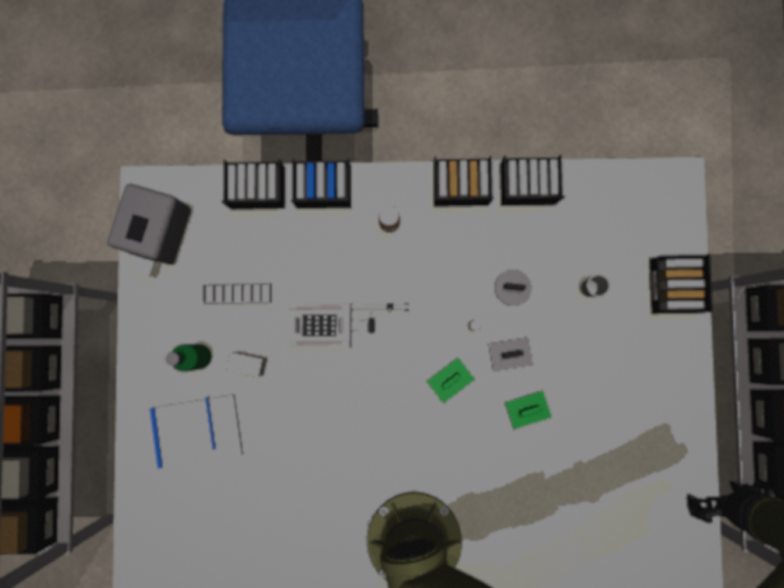

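View pics/side0.png

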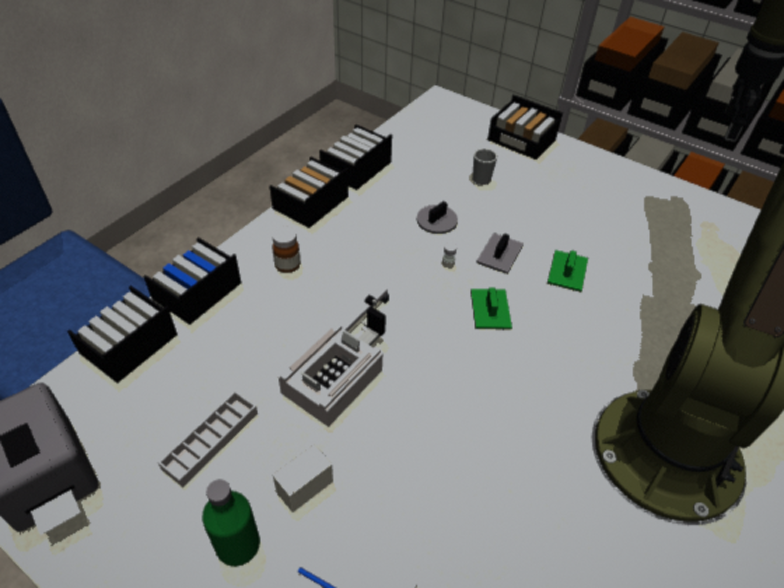

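The top view shows the candidates. The grey rectangular plate at (511,354) with its rib along the image horizontal fits the cover. The grey disc (513,287) is the round cover, and the green plates at (450,380) and (528,409) are decoys. The dispenser is at (320,325) with its slide to the right (372,325) and its rider at about (390,307). I'll confirm this in one enlarged montage.

```bash
cat > h.py <<'E'
import numpy as np,cv2
from workcell import ctrl
def proj(c,P):
    E=np.array(c["extrinsics"]);p=(np.atleast_2d(P)-E[:3,3])@E[:3,:3]
    return np.c_[c["cx"]+c["fx"]*p[:,0]/-p[:,2],c["cy"]-c["fy"]*p[:,1]/-p[:,2]]
def ray(c,u,v,z):
    E=np.array(c["extrinsics"]);d=E[:3,:3]@np.array([(u-c["cx"])/c["fx"],-(v-c["cy"])/c["fy"],-1.])
    o=E[:3,3];return o+d*(z-o[2])/d[2]
def crop(c,u0,v0,w,h,W,H):
    f=c["frame"][v0:v0+h,u0:u0+w,::-1];f=cv2.resize(f,(W,H),interpolation=cv2.INTER_CUBIC)
    return cv2.convertScaleAbs(f,alpha=1.5)
E
python3 - <<'E'
import pickle;from h import *
d=pickle.load(open("c0.pkl","rb"));t=d["top"];s=d["side"]
a=np.hstack([crop(t,200,210,100,50,500,250),crop(t,335,225,60,50,300,250)])
b=np.hstack([crop(s,195,200,90,105,300,350),crop(s,330,155,60,42,500,350)])
cv2.imwrite("pics/m1.png",np.vstack([a,b]))
E
```

```text
(no output)
```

View pics/m1.png

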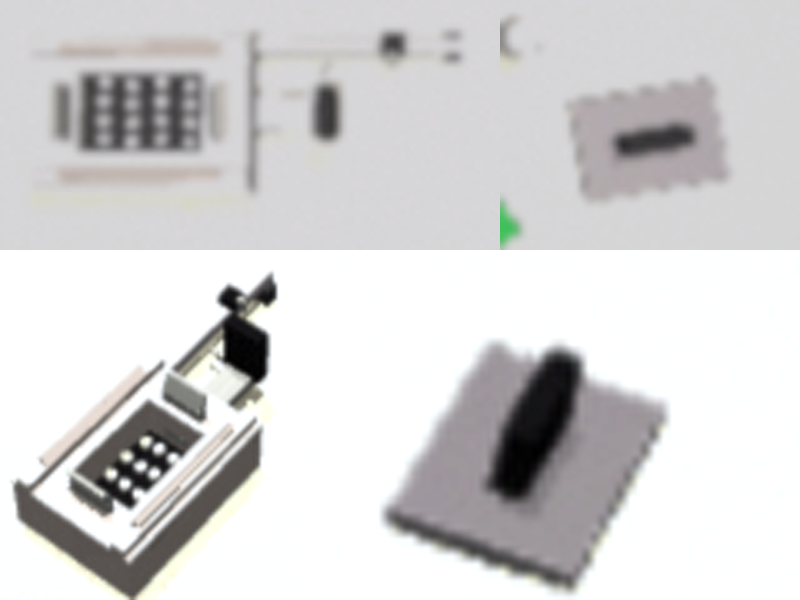

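The crop confirms that the plate is rectangular, grey and has an upright rib, so it is the cover. In the crop the mouth corners are at (80,73) to (203,150), and the rider's pointer is just below the black block at (392,44). Next I'll fit the poses.

```bash
cat > fit.py <<'E'
import pickle;from h import *
from scipy.optimize import least_squares
d=pickle.load(open("c0.pkl","rb"));t=d["top"];s=d["side"]
T=lambda x,y:((x+.5)/5-.5+200,(y+.5)/5-.5+210)
S=lambda x,y:((x+.5)/3.3333-.5+195,(y-250+.5)/3.3333-.5+200)
# dispenser-frame points (mm)
obs=[("t",(27,42,50),T(80,73)),("t",(27,-42,50),T(203,73)),("t",(-27,-42,50),T(203,150)),("t",(-27,42,50),T(80,150)),
("s",(-55,75,50),S(130,562)),("s",(55,75,50),S(15,482)),("s",(-55,-75,50),S(262,433)),("s",(27,-42,50),S(150,402))]
def W(p,P):
    c,n=np.cos(p[2]),np.sin(p[2]);P=np.array(P)/1000
    return np.array([p[0]+c*P[0]-n*P[1],p[1]+n*P[0]+c*P[1],P[2]])
def res(p,o): return np.concatenate([proj(t if k=="t" else s,W(p,P))[0]-np.array(q) for k,P,q in o])
for o in(obs[:4],obs[4:],obs):
    r=least_squares(res,[.6,.2,0],args=(o,),x_scale=[.01,.01,.1]);print("disp",r.x,np.degrees(r.x[2]),np.round(r.fun,1))
D=r.x
# tab top centre & rider pointer (top view), cover mask
tb=ray(t,*T(325,111),.075);rt=ray(t,*T(393,62),.035);rb=ray(t,*T(393,43),.04)
c,n=np.cos(D[2]),np.sin(D[2]);R=np.array([[c,-n],[n,c]])
for nm,p in(("tab",tb),("rider tip",rt),("rider",rb)):print(nm,p,"disp frame",(p[:2]-D[:2])@R*1000)
for nm,cam,box in(("top",t,(335,225,60,50)),("side",s,(338,160,40,36))):
    u,v,w,h=box;f=cv2.cvtColor(cam["frame"],cv2.COLOR_RGB2HSV)
    g=cam["frame"].astype(int);m=((g.max(2)<130)&(g[:,:,1]<g[:,:,0]+15)).astype(np.uint8)
    k=np.zeros_like(m);k[v:v+h,u:u+w]=m[v:v+h,u:u+w]
    n_,l,st,ce=cv2.connectedComponentsWithStats(k);i=1+st[1:,4].argmax();print(nm,st[i],ce[i])
    pts=np.argwhere(l==i)[:,::-1].astype(np.float32)
    if nm=="top":
        P=np.array([ray(t,*q,.008)[:2]*1000 for q in pts],np.float32);print("cover rect",cv2.minAreaRect(P),P.mean(0))
        rib=np.array([ray(t,*q,.04)[:2]*1000 for q in pts if cam["frame"][int(q[1]),int(q[0])].max()<60],np.float32);print("rib",cv2.minAreaRect(rib),rib.mean(0))
    else: np.save("smask.npy",pts)
E
python3 fit.py
```

```text
disp [ 0.52970597  0.22642394 -0.00732372] -0.4196181139073173 [ 0.1 -0.2 -0.  -0.2 -0.1  0.2 -0.   0.2]
disp [ 0.5270301   0.22987084 -0.03206375] -1.837117563577716 [-0.3  1.1 -0.5 -0.1  0.7 -1.   0.2 -0.2]
disp [ 0.52823042  0.22846171 -0.02731605] -1.5650941141453938 [-0.3  0.  -0.5  0.5 -0.8  0.9 -0.8  0.4 -0.2  0.4 -0.5 -0.6  0.6 -1.7
  0.1 -0.8]
tab [0.52815513 0.09966736 0.075     ] disp frame [   3.44245023 -128.7483512 ]
rider tip [0.56258047 0.05432792 0.035     ] disp frame [  39.09329302 -173.13063192]
rider [0.5754229  0.05413655 0.04      ] disp frame [  51.93615734 -172.97117508]
top [348 240  33  25 616] [364.15746753 252.39772727]
cover rect ((454.0757751464844, -243.9019775390625), (74.6958999633789, 102.7288818359375), 9.19145393371582) [ 454.79678 -244.10902]
rib ((454.903564453125, -242.18777465820312), (12.263714790344238, 45.954010009765625), 8.95729923248291) [ 454.7967  -241.79973]
side [340 166  34  30 602] [356.88538206 180.62624585]
```

apply_moves(
  targets="20 -14 3 -0.05; 60 -43 10 -0.17; 110 -78 20 -0.31; 160 -114 30 -0.45; 210 -150 40 -0.59; 260 -186 50 -0.73; 310 -221 60 -0.87; 345 -246 70 -1.0",
  claw=0.2,
)

```text
clock: 0.9
tcp_pos: [0.4055, -0.3068, 0.1715]
orientation: [[0.275, 0.961, 0.0], [0.961, -0.275, -0.0], [-0.0, 0.0, -1.0]]
contact_force: [0.7, -0.6, -0.4]
width: 0.602
```

```bash
cat > go.py <<'E'
import sys;from h import *
# usage: go.py x y z yaw_deg(of tool y axis, mod 180)  -> shift in tool axes (mm), twist
def go(x,y,z,yaw):
    s=ctrl.state();R=s["orientation"];d=R.T@(np.array([x,y,z])-s["tcp_pos"])*1000
    a=np.degrees(np.arctan2(R[1,1],R[0,1]));e=(a-yaw+90)%180-90
    print("t",s["clock"],"tcp",np.round(s["tcp_pos"]*1000,1),"yaw",round(a,2),"q7",s["q"][6],"F",np.round(s["contact_force"],1),"w",s["width"]*85)
    print("shift",np.round(d,1),"twist",np.radians(e), "alt",np.radians(e-180*np.sign(e)))
if __name__=="__main__":go(*map(float,sys.argv[1:]))
E
python3 go.py .4545 -.244 .1 9.1
```

```text
t 0.9 tcp [ 405.5 -306.8  171.5] yaw -15.97 q7 1.299959425946725 F [ 0.7 -0.6 -0.4] w 51.183489825785614
shift [73.9 29.8 71.5] twist -0.4375028921184966 alt 2.7040897614712964
```

apply_moves(
  targets="15 6 15 -0.12; 30 12 30 -0.24; 45 18 40 -0.36; 50 20 45 -0.44; 50 20 45 -0.44; 50 20 45 -0.44; 50 20 45 -0.44; 50 20 45 -0.44",
)

```text
clock: 1.7
tcp_pos: [0.4377, -0.2667, 0.127]
orientation: [[-0.153, 0.988, 0.0], [0.988, 0.153, -0.001], [-0.001, 0.0, -1.0]]
contact_force: [0.0, 1.0, -0.5]
width: 0.603
```

```bash
python3 go.py .4545 -.244 .1 9.1
python3 - <<'E'
from h import *
t=ctrl.read_camera("top");s=ctrl.read_camera("side")
cv2.imwrite("pics/m2.png",np.hstack([crop(t,325,215,80,70,400,350),crop(s,320,100,80,100,400,500)[:350] if 0 else crop(s,315,120,80,70,400,350)]))
E
```

```text
t 1.7 tcp [ 437.7 -266.7  127. ] yaw 8.81 q7 13.14125985488736 F [ 0.   1.  -0.5] w 51.25113947038489
shift [19.9 20.1 27. ] twist -0.005066528362869865 alt 3.1365261252269234
```

View pics/m2.png

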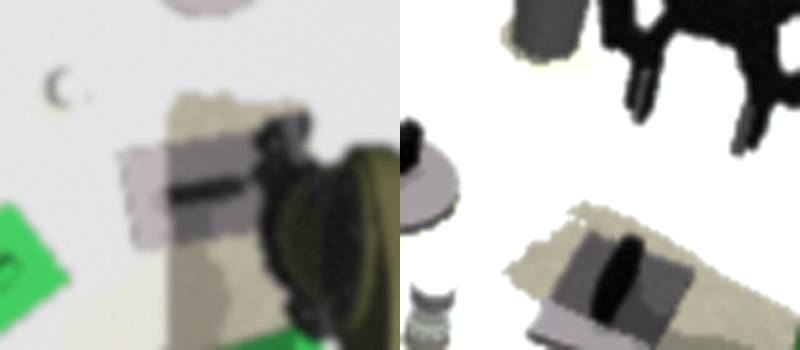

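The pictures show the gripper short of the rib, which is at (205,190) in the top crop, and aligned with it. I'll check the cover estimate against the side view's silhouette while I go on.

```bash
cat > sil.py <<'E'
import pickle;from h import *
d=pickle.load(open("c0.pkl","rb"))
def box(p,hx,hy,z0,z1):
    c,n=np.cos(p[2]),np.sin(p[2]);return np.array([[p[0]+c*x-n*y,p[1]+n*x+c*y,z] for x in(-hx,hx) for y in(-hy,hy) for z in(z0,z1)])
def cen(cam,p):
    K=8;m=np.zeros((420*K,560*K),np.uint8)
    for b in(box(p,.035,.05,0,.008),box(p,.007,.025,.008,.04)):
        cv2.fillConvexPoly(m,cv2.convexHull(np.round((proj(cam,b)+.5)*K).astype(np.int32)),1)
    M=cv2.moments(m,True);return np.array([M["m10"],M["m01"]])/M["m00"]/K-.5,M["m00"]/K/K
p=np.array([.4542,-.2435,np.radians(9.1)])
for nm,ob in(("top",(364.16,252.40)),("side",(356.885,180.626))):
    c,a=cen(d[nm],p);J=np.c_[cen(d[nm],p+[.01,0,0])[0]-c,cen(d[nm],p+[0,.01,0])[0]-c]
    print(nm,c,a,"shift mm",np.linalg.solve(J,np.array(ob)-c)*10)
E
python3 sil.py
```

```text
top [363.82255288 252.54900126] 596.84375 shift mm [ 0.51538427 -1.20418918]
side [357.27872756 180.18039958] 623.3125 shift mm [-0.00801407  2.35400315]
```

apply_moves(
  targets="5 5 5 -0.005; 12 12 10 -0.005; 18 18 15 -0.005; 20 20 25 -0.005; 20 20 27 -0.005; 20 20 27 -0.005; 20 20 27 -0.005; 20 20 27 -0.005",
)

```text
clock: 2.6
tcp_pos: [0.4545, -0.2435, 0.0998]
orientation: [[-0.16, 0.987, 0.0], [0.987, 0.16, -0.0], [-0.0, 0.0, -1.0]]
contact_force: [-0.3, 0.6, -0.6]
width: 0.598
```

apply_moves(
  targets="0 0 15 0; 0 0 35 0; 0 0 55 0; 0 0 70 0; 0 0 80 0; 0 0 85 0; 0 0 87 0; 0 0 87 0",
)

```text
clock: 3.4
tcp_pos: [0.4548, -0.2433, 0.0129]
orientation: [[-0.16, 0.987, 0.0], [0.987, 0.16, -0.0], [-0.0, 0.0, -1.0]]
contact_force: [-0.1, 0.2, -0.2]
width: 0.6
```

apply_moves(
  targets="0 0 0 0; 0 0 0 0; 0 0 0 0; 0 0 0 0; 0 0 0 0; 0 0 0 0; 0 0 0 0; 0 0 0 0",
  claw=-1,
  squeeze=70,
)

```text
clock: 4.2
tcp_pos: [0.4547, -0.2434, 0.0133]
orientation: [[-0.16, 0.987, 0.001], [0.987, 0.16, -0.001], [-0.001, 0.0, -1.0]]
contact_force: [-1.9, -0.1, 6.3]
width: 0.151
```

apply_moves(
  targets="0 0 -5 0; 0 0 -20 0; 0 0 -45 0; 0 0 -75 0; 0 0 -105 0; 0 0 -125 0; 0 0 -135 0; 0 0 -135 0",
)

```text
clock: 5.0
tcp_pos: [0.455, -0.2435, 0.1487]
orientation: [[-0.16, 0.987, 0.002], [0.987, 0.16, -0.001], [-0.001, 0.001, -1.0]]
contact_force: [0.3, -0.0, -1.8]
width: 0.148
```

```bash
python3 go.py .5285 .228 .15 -0.5
```

```text
t 5.0 tcp [ 455.  -243.5  148.7] yaw 9.2 q7 11.638482770062083 F [ 0.3 -0.  -1.8] w 12.558495084847793
shift [453.6 148.   -1.7] twist 0.1693686223406625 alt -2.9722240312491306
```

apply_moves(
  targets="15 5 0 0.01; 45 15 0 0.02; 85 28 0 0.03; 125 41 0 0.05; 165 54 0 0.06; 205 67 0 0.08; 245 80 0 0.09; 285 93 0 0.1",
)

```text
clock: 5.8
tcp_pos: [0.5, 0.0544, 0.1463]
orientation: [[-0.06, 0.998, -0.002], [0.998, 0.06, -0.0], [-0.0, -0.002, -1.0]]
contact_force: [0.5, -0.6, -1.1]
width: 0.15
```

```bash
python3 go.py .5285 .228 .14 -0.5
```

```text
t 5.8 tcp [500.   54.4 146.3] yaw 3.47 q7 -27.70399305027858 F [ 0.5 -0.6 -1.1] w 12.75753985703207
shift [171.5  39.    6.2] twist 0.06924369321519881 alt -3.072348960374595
```

apply_moves(
  targets="35 8 0 0.02; 70 16 1 0.03; 100 23 2 0.045; 130 30 3 0.06; 150 35 4 0.07; 165 37 5 0.07; 171 39 6 0.07; 171 39 6 0.07",
)

```text
clock: 6.6
tcp_pos: [0.5288, 0.2262, 0.1408]
orientation: [[0.008, 1.0, -0.001], [1.0, -0.008, -0.001], [-0.001, -0.001, -1.0]]
contact_force: [-0.7, 0.0, -1.3]
width: 0.15
```

```bash
python3 go.py .5285 .228 .1 -0.5
python3 - <<'E'
from h import *
import pickle
t=ctrl.read_camera("top");s=ctrl.read_camera("side");pickle.dump({"top":t,"side":s},open("c1.pkl","wb"))
cv2.imwrite("pics/m3.png",np.hstack([crop(t,190,205,80,70,400,350),crop(s,190,160,90,105,300,350)]))
E
```

```text
t 6.6 tcp [528.8 226.2 140.8] yaw -0.46 q7 -47.43124558754273 F [-0.7  0.  -1.3] w 12.730189084956038
shift [ 1.9 -0.3 40.8] twist 0.0006675634937714732 alt -3.1409250900960215
```

View pics/m3.png

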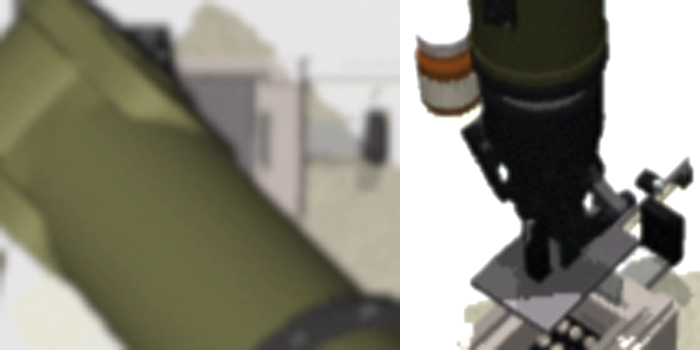

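```bash
python3 - <<'E'
import pickle;from h import *
d=pickle.load(open("c1.pkl","rb"));t,s=d["top"],d["side"]
S=lambda x,y:((x-400+.5)/3.3333-.5+190,(y+.5)/3.3333-.5+160)
T=lambda x,y:((x+.5)/5-.5+190,(y+.5)/5-.5+205)
print("side corners +x+y, -x+y:",ray(s,*S(472,285),.1355),ray(s,*S(548,327),.1355))
print("top -y edge / +x edge:",ray(t,*T(257,130),.1355),ray(t,*T(220,73),.1355))
E
python3 - <<'E'
import cv2,pickle;from h import *
d=pickle.load(open("c1.pkl","rb"));t,s=d["top"],d["side"]
a=crop(s,208,230,40,32,800,640)[:600];
P=[(.5288+x,.2262+y,.1355) for x,y in((.035,.05),(-.035,.05),(-.035,-.05),(.035,-.05))]
cv2.polylines(a,[np.round((proj(s,P)+.5-[208,230])*20).astype(np.int32)],True,(0,0,255),1)
b=[(.5285+x,.2282+y,.05) for x,y in((.055,.075),(-.055,.075),(-.055,-.075),(.055,-.075))]
a=crop(s,195,220,80,60,800,600)
for q,c in((P,(0,0,255)),(b,(255,0,0))):cv2.polylines(a,[np.round((proj(s,q)+.5-[195,220])*10).astype(np.int32)],True,c,1)
cv2.imwrite("pics/m4.png",a)
E
```

```text
side corners +x+y, -x+y: [0.55894607 0.27696357 0.1355    ] [0.49590579 0.27285007 0.1355    ]
top -y edge / +x edge: [0.53113084 0.17252616 0.1355    ] [0.56799525 0.19620866 0.1355    ]
```

View pics/m4.png

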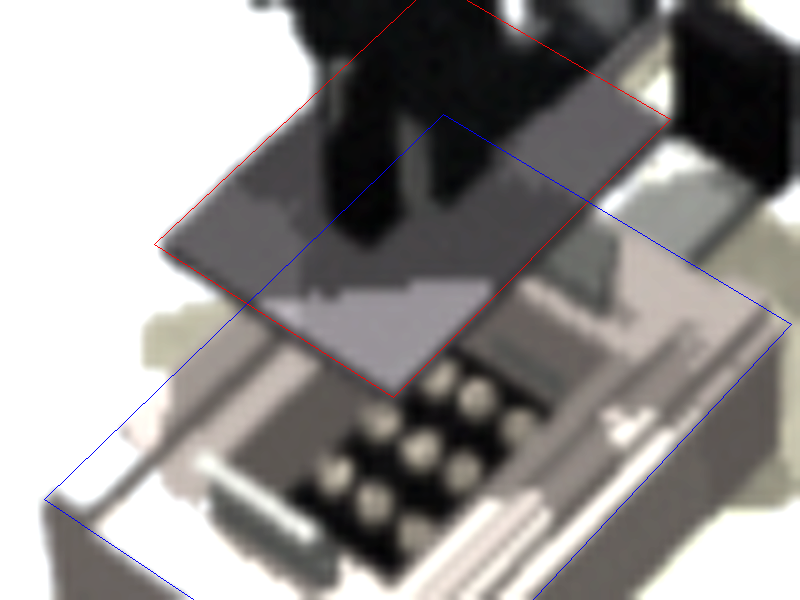

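The overlay shows the plate in hand matching the TCP-based prediction (red) within about 1 mm. The block's fit (blue) is up to 1 px off at the right corner (782,325). I'll refine the dispenser pose by edge alignment.

```bash
cat > edge.py <<'E'
import pickle;from h import *
from scipy.optimize import minimize
from scipy.ndimage import map_coordinates
d=pickle.load(open("c0.pkl","rb"))
q=np.linspace(0,1,60)[:,None]
def rect(hx,hy,z,sides=(0,1,2,3)):
    c=np.array([[hx,hy,z],[-hx,hy,z],[-hx,-hy,z],[hx,-hy,z]])/1000.
    return [c[i]+(c[(i+1)%4]-c[i])*q for i in sides]
L={"top":rect(27,42,50)+rect(55,75,50,(2,)),"side":rect(55,75,50,(0,1))+rect(55,75,0,(0,1))+rect(27,42,50,(2,3,0))}
G={}
for n in L:
    g=cv2.GaussianBlur(cv2.cvtColor(d[n]["frame"],cv2.COLOR_RGB2GRAY).astype(np.float32),(0,0),.8)
    G[n]=np.hypot(cv2.Sobel(g,-1,1,0),cv2.Sobel(g,-1,0,1))
def cost(v,names):
    x,y,a=.5285+v[0]/1e3,.228+v[1]/1e3,np.radians(v[2]);c,s=np.cos(a),np.sin(a);R=np.array([[c,-s,0],[s,c,0],[0,0,1]])
    r=0
    for n in names:
        p=proj(d[n],np.vstack(L[n])@R.T+[x,y,0]);m=map_coordinates(G[n],p[:,::-1].T,order=1);r-=np.minimum(m,200).mean()
    return r
for names in(("top",),("side",),("top","side")):
    b=min((minimize(cost,[a,e,w],(names,),method="Nelder-Mead",options={"initial_simplex":np.array([a,e,w])+np.array([[0,0,0],[2,0,0],[0,2,0],[0,0,1]])}) for a in(-2,0,2) for e in(-2,0,2) for w in(-1.5,0)),key=lambda r:r.fun)
    print(names,.5285+b.x[0]/1e3,.228+b.x[1]/1e3,b.x[2],b.fun)
E
python3 edge.py
```

```text
('top',) 0.5292457715469824 0.226956261830009 -0.21659864406701002 -117.37879943847656
('side',) 0.5292495141481494 0.22810916307134202 -1.4167437960996532 -194.66184997558594
('top', 'side') 0.5293700052001059 0.2280100673927185 -1.1381281523415891 -310.7791442871094
```

```bash
python3 go.py .5296 .227 .0933 -0.8
```

```text
t 6.7 tcp [529.1 224.6 141.2] yaw -0.58 q7 -47.41470545772175 F [-0.5 -0.2 -1.5] w 12.741431258097315
shift [ 2.4  0.5 47.9] twist 0.003905995773711302 alt -3.137686657816082
```

apply_moves(
  targets="1 0 8 0.002; 2 0.5 20 0.004; 2 0.5 32 0.004; 2 0.5 42 0.004; 2 0.5 47 0.004; 2 0.5 48 0.004; 2 0.5 48 0.004; 2 0.5 48 0.004",
)

```text
clock: 7.5
tcp_pos: [0.5299, 0.2283, 0.0941]
orientation: [[0.013, 1.0, 0.001], [1.0, -0.013, 0.0], [0.0, 0.001, -1.0]]
contact_force: [0.2, -0.4, -0.7]
width: 0.149
```

```bash
python3 go.py .5296 .227 .0783 -0.8
python3 - <<'E'
import cv2,pickle;from h import *
s=ctrl.read_camera("side");p=ctrl.state()["tcp_pos"]
P=[(p[0]+x,p[1]+y,p[2]-.0053) for x,y in((.035,.05),(-.035,.05),(-.035,-.05),(.035,-.05))]
a=crop(s,195,220,80,60,800,600)
cv2.polylines(a,[np.round((proj(s,P)+.5-[195,220])*10).astype(np.int32)],True,(0,0,255),1)
cv2.imwrite("pics/m5.png",a)
E
```

```text
t 7.5 tcp [529.9 228.3  94.1] yaw -0.74 q7 -50.19894546379012 F [ 0.2 -0.4 -0.7] w 12.693626399424046
shift [-1.3 -0.3 15.8] twist 0.00103450670118613 alt -3.1405581468886075
```

View pics/m5.png

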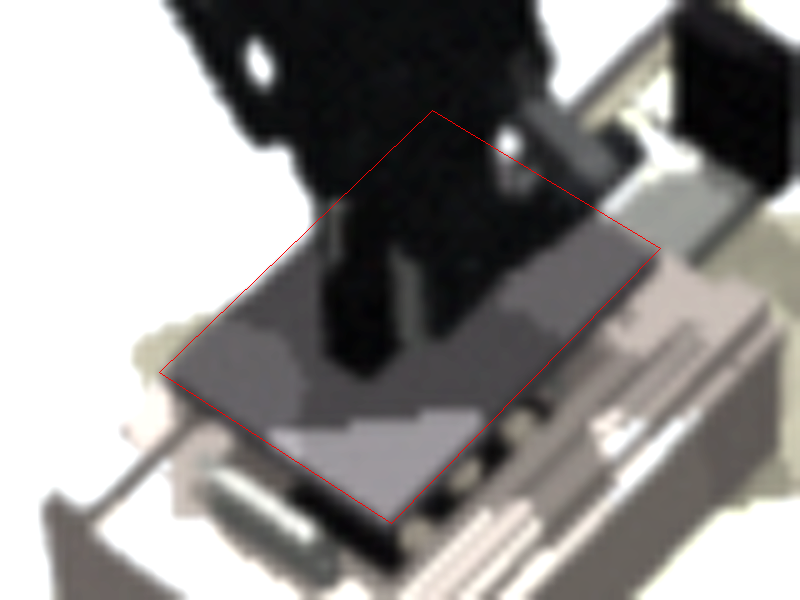

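The plate follows the predicted outline well, and the +y clip's upper edge at (210,470)–(325,540) lies just outside its edge. I'll lower it onto the clips.

apply_moves(
  targets="-0.5 0 2 0.001; -1 0 5 0.001; -1 0 8 0.001; -1 0 11 0.001; -1 0 14 0.001; -1 0 16 0.001; -1 0 16 0.001; -1 0 16 0.001",
)

```text
clock: 8.35
tcp_pos: [0.5298, 0.2275, 0.0777]
orientation: [[0.014, 1.0, 0.0], [1.0, -0.014, 0.001], [0.001, 0.0, -1.0]]
contact_force: [0.6, 1.8, -1.9]
width: 0.149
```

```bash
python3 go.py .5296 .227 .0633 -0.8;python3 -c "
from h import *
print(ctrl.state()['contact_force'],ctrl.state()['ft_torque'])"
```

```text
t 8.35 tcp [529.8 227.5  77.7] yaw -0.78 q7 -51.02053310214815 F [ 0.6  1.8 -1.9] w 12.707162124140755
shift [-0.5 -0.2 14.4] twist 0.00026314167494071735 alt -3.1413295119148525
[ 0.63747851  1.77889841 -1.93433503] [ 0.46816211 -0.15046728 -0.01290203]
```

apply_moves(
  targets="0.7 0 1 0; 0.7 0 2 0; 0.7 0 3 0; 0.7 0 4 0; 0.7 0 5 0; 0.7 0 6 0; 0.7 0 7 0; 0.7 0 7 0",
)

```text
clock: 9.15
tcp_pos: [0.5296, 0.2277, 0.0703]
orientation: [[0.014, 1.0, -0.0], [1.0, -0.014, -0.0], [-0.0, -0.0, -1.0]]
contact_force: [1.4, 2.2, -1.5]
width: 0.148
```

```bash
python3 go.py .5296 .2275 .0633 -0.8
```

```text
t 9.15 tcp [529.6 227.7  70.3] yaw -0.81 q7 -51.453505950943374 F [ 1.4  2.2 -1.5] w 12.544447245447971
shift [-0.2 -0.   7. ] twist -0.00010577457949607307 alt 3.141486879010297
```

apply_moves(
  targets="0.5 0 1 0; 0.5 0 2 0; 0.5 0 3 0; 0.5 0 4 0; 0.5 0 5 0; 0.5 0 6 0; 0.5 0 7 0; 0.5 0 7 0",
)

```text
clock: 9.95
tcp_pos: [0.5297, 0.2282, 0.0635]
orientation: [[0.014, 1.0, -0.0], [1.0, -0.014, -0.0], [-0.0, -0.0, -1.0]]
contact_force: [0.7, 0.6, -1.3]
width: 0.147
```

```bash
python3 go.py .5296 .2275 .0633 -0.8
python3 - <<'E'
import cv2,pickle;from h import *
s=ctrl.read_camera("side")
P=[(.5295+x,.228+y,.058) for x,y in((.035,.05),(-.035,.05),(-.035,-.05),(.035,-.05))]
a=crop(s,195,220,80,60,800,600)
cv2.polylines(a,[np.round((proj(s,P)+.5-[195,220])*10).astype(np.int32)],True,(0,0,255),1)
cv2.imwrite("pics/m6.png",a)
E
```

```text
t 9.95 tcp [529.7 228.2  63.5] yaw -0.8 q7 -51.86926256705585 F [ 0.7  0.6 -1.3] w 12.50488544404841
shift [-0.7 -0.   0.2] twist -5.5315681610746416e-05 alt 3.1415373379081823
```

View pics/m6.png

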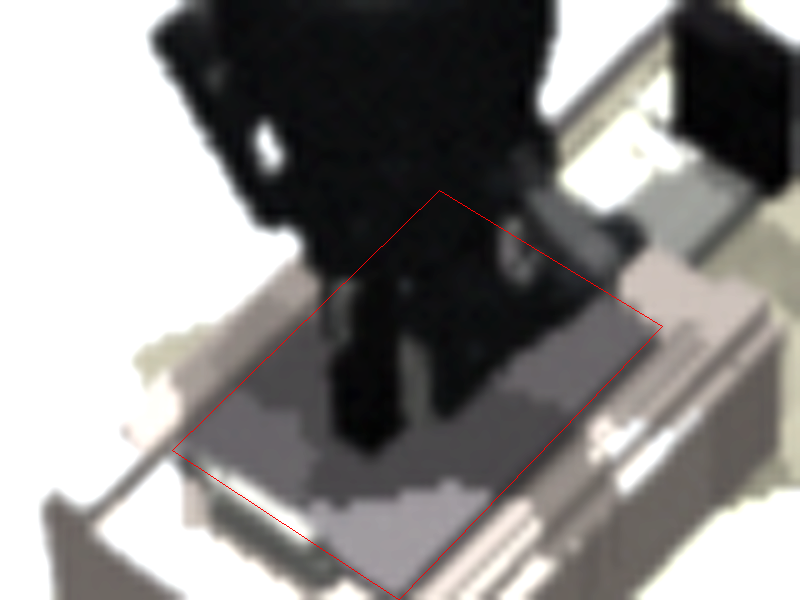

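apply_moves(
  targets="0 0 0.5 0; 0 0 1 0; 0 0 1.5 0; 0 0 2 0; 0 0 2 0; 0 0 2 0; 0 0 2 0; 0 0 2 0",
)

```text
clock: 10.8
tcp_pos: [0.5297, 0.2282, 0.0633]
orientation: [[0.014, 1.0, 0.001], [1.0, -0.014, -0.001], [-0.001, 0.001, -1.0]]
contact_force: [-4.3, -1.2, 15.5]
width: 0.152
```

```bash
python3 go.py .5296 .2275 .0633 -0.8
```

```text
t 10.8 tcp [529.7 228.2  63.3] yaw -0.81 q7 -51.97291903701005 F [-4.3 -1.2 15.5] w 12.94078585874293
shift [-0.7 -0.1 -0. ] twist -0.00014309257693872137 alt 3.1414495610128546
```

apply_moves(
  targets="0 0 0.5 0; 0 0 1 0; 0 0 1.5 0; 0 0 1.5 0; 0 0 1.5 0; 0 0 1 0; 0 0 -1 0; 0 0 -2.5 0",
)

```text
clock: 11.6
tcp_pos: [0.5296, 0.2282, 0.0641]
orientation: [[0.014, 1.0, -0.0], [1.0, -0.014, -0.0], [-0.0, -0.0, -1.0]]
contact_force: [0.4, 1.0, -3.5]
width: 0.15
```

apply_moves(
  targets="0 0 0 0; 0 0 0 0; 0 0 0 0; 0 0 0 0; 0 0 0 0; 0 0 0 0; 0 0 0 0; 0 0 0 0",
  claw=-0.1,
)

```text
clock: 12.4
tcp_pos: [0.5297, 0.2283, 0.0642]
orientation: [[0.014, 1.0, -0.0], [1.0, -0.014, -0.0], [-0.0, -0.0, -1.0]]
contact_force: [0.1, -0.4, 0.0]
width: 0.452
```

```bash
python3 go.py .5285 .099 .16 89.2
```

```text
t 12.4 tcp [529.7 228.3  64.2] yaw -0.8 q7 -51.838595960268414 F [ 0.1 -0.4  0. ] w 38.391868970859264
shift [-129.3    0.6  -95.8] twist 1.5707734159526578 alt -1.5708192376371353
```

apply_moves(
  targets="0 0 -5 0; 0 0 -20 0; 0 0 -45 0; -10 0 -75 0.1; -30 0 -95 0.2; -60 0 -95 0.3; -90 0 -95 0.3; -105 0 -95 0.3",
)

```text
clock: 13.2
tcp_pos: [0.5283, 0.1204, 0.1596]
orientation: [[0.311, 0.95, 0.0], [0.95, -0.311, -0.002], [-0.001, 0.001, -1.0]]
contact_force: [-0.2, 0.6, -0.4]
width: 0.453
```

```bash
python3 go.py .5285 .099 .16 89.2; python3 - <<'E'
from h import *
import pickle
t=ctrl.read_camera("top");s=ctrl.read_camera("side");pickle.dump({"top":t,"side":s},open("c2.pkl","wb"))
cv2.imwrite("pics/m7.png",np.hstack([crop(t,190,205,80,80,400,400),crop(s,195,215,70,70,400,400)]))
print(ctrl.state()["q"])
E
```

```text
t 13.2 tcp [528.3 120.4 159.6] yaw -18.13 q7 -51.24557386017131 F [-0.2  0.6 -0.4] w 38.493387818575584
shift [-20.3   6.9  -0.4] twist 1.268313570020548 alt -1.8732790835692454
[  4.63214557  27.73040503 -30.06966601 104.3200341   17.16079886
  52.51697925 -51.32899302]
```

View pics/m7.png

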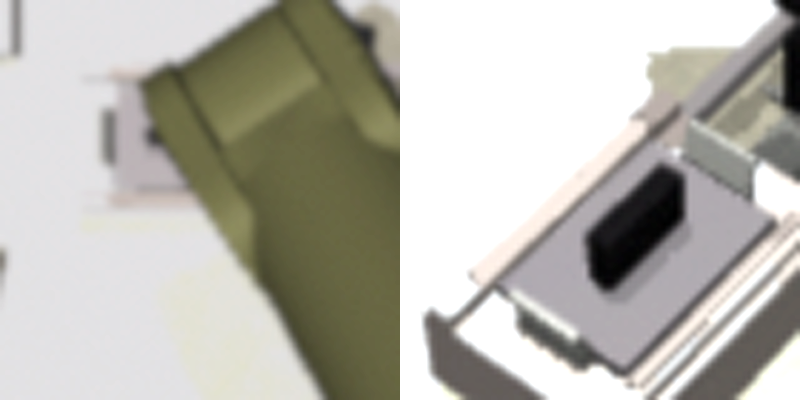

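```bash
python3 - <<'E'
import pickle;from h import *
a=np.radians(-.8);c,n=np.cos(a),np.sin(a)
def W(P):P=np.array(P)/1e3;return np.c_[.5294+c*P[:,0]-n*P[:,1],.228+n*P[:,0]+c*P[:,1],P[:,2]]
o=[]
for f in("c0.pkl","c2.pkl"):
    s=pickle.load(open(f,"rb"))["side"];a=crop(s,205,225,50,56,535,600)
    def dr(P,col):cv2.polylines(a,[np.round((proj(s,W(P))+.5-[205,225])*10.7).astype(np.int32)],True,col,1)
    dr([(-18,53.5,76),(18,53.5,76),(18,48.5,50),(-18,48.5,50)],(0,180,0))
    dr([(-18,-53.5,76),(18,-53.5,76),(18,-48.5,50),(-18,-48.5,50)],(0,180,0))
    if f=="c2.pkl":
        dr([(-35,50,58),(35,50,58),(35,-50,58),(-35,-50,58)],(0,0,255))
        dr([(-7,25,90),(7,25,90),(7,-25,90),(-7,-25,90)],(255,0,0))
    o.append(a[:, :400])
cv2.imwrite("pics/m8.png",np.hstack(o))
E
```

```text
(no output)
```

View pics/m8.png

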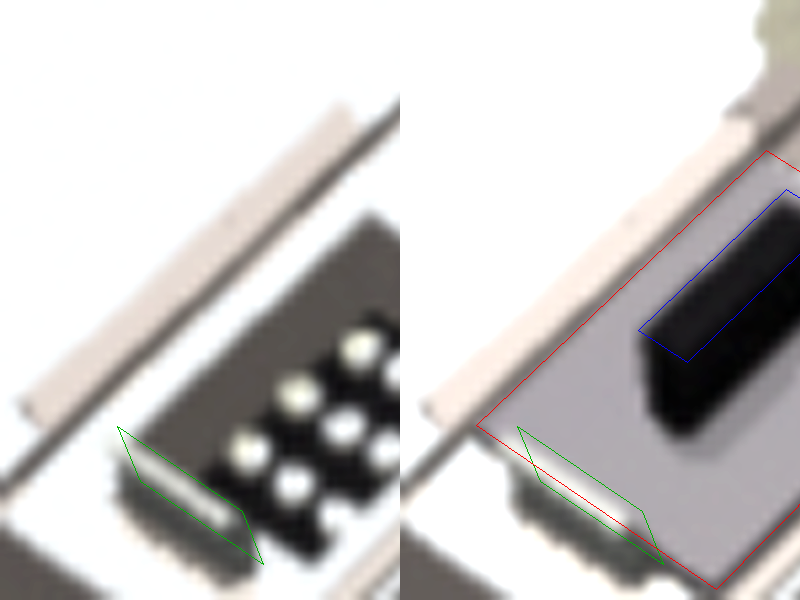

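The overlay shows the cover seated: its corner is at (480,425) and the rib top at (645,335), both matching the 50 mm height within a pixel. The release may have lifted it under 1 mm, so I'll press the rib's top once more with shut fingers.

```bash
python3 go.py .5296 .228 .098 -0.8
```

```text
t 13.3 tcp [528.4 120.9 159.3] yaw -18.18 q7 -51.32899302087052 F [-0.  -0.1 -0.1] w 38.183999863970605
shift [102.2 -32.3  61.1] twist -0.30328383914300133 alt 2.8383088144467923
```

apply_moves(
  targets="12 -4 0 -0.1; 40 -12 0 -0.2; 70 -22 5 -0.3; 92 -29 20 -0.3; 102 -32 40 -0.3; 102 -32 54 -0.3; 102 -32 60 -0.3; 102 -32 60 -0.3",
  claw=-1,
)

```text
clock: 14.1
tcp_pos: [0.5289, 0.2295, 0.0983]
orientation: [[0.014, 1.0, -0.002], [1.0, -0.014, -0.001], [-0.001, -0.002, -1.0]]
contact_force: [0.2, -0.6, -0.1]
width: 0.001
```

apply_moves(
  targets="0 0 3 0; 0 0 6 0; 0 0 8 0; 0 0 9 0; 0 0 10 0; 0 0 10.5 0; 0 0 11 0; 0 0 11 0",
)

```text
clock: 14.9
tcp_pos: [0.5297, 0.2301, 0.0901]
orientation: [[0.014, 1.0, 0.002], [1.0, -0.014, -0.0], [-0.0, 0.002, -1.0]]
contact_force: [-5.0, -3.9, 16.3]
width: 0.0
```

The rib top is at 90.1 mm under 16 N, against 90 nominal, so the cover is seated. I'll press slightly more, then lift away.

apply_moves(
  targets="0 0 0.5 0; 0 0 1 0; 0 0 1 0; 0 0 -3 0; 0 0 -10 0; 0 0 -30 0; 0 0 -55 0; 0 0 -75 0",
)

```text
clock: 15.7
tcp_pos: [0.5294, 0.2305, 0.1645]
orientation: [[0.014, 1.0, 0.0], [1.0, -0.014, 0.001], [0.001, 0.0, -1.0]]
contact_force: [0.0, 1.1, 0.0]
width: -0.001
```

```bash
python3 go.py .5278 .1005 .14 89.2; python3 - <<'E'
import pickle;from h import *
a=np.radians(-.8);c,n=np.cos(a),np.sin(a);D=np.array([.5294,.228])
d=pickle.load(open("c0.pkl","rb"))
# tab predicted centre, and its top centre in the two views
for y in(-127,-134,-128):print(y,D+[-n*y/1e3,c*y/1e3])
o=[]
for nm,b in(("top",(255,210,30,28)),("side",(255,205,30,40))):
    s=d[nm];u,v,w,h=b;im=crop(s,u,v,w,h,400,400*h//w);k=400/w
    def dr(P,col):
        P=np.array(P)/1e3;P=np.c_[D[0]+c*P[:,0]-n*P[:,1],D[1]+n*P[:,0]+c*P[:,1],P[:,2]]
        cv2.polylines(im,[np.round((proj(s,P)+.5-[u,v])*k).astype(np.int32)],True,col,1)
    dr([(18,-120,75),(18,-134,75),(-18,-134,75),(-18,-120,75)],(0,0,255))
    for yy in(-167,-172,-177):dr([(30,yy,35),(40,yy,35)],(0,160,0) if yy!=-172 else (255,0,0))
    for yy in(-122,-127,-132):dr([(20,yy,23),(35,yy,23)],(0,160,0) if yy!=-127 else (255,0,0))
    o.append(im)
H=max(i.shape[0] for i in o);cv2.imwrite("pics/m9.png",np.hstack([cv2.copyMakeBorder(i,0,H-i.shape[0],0,0,0) for i in o]))
E
```

```text
t 15.7 tcp [529.4 230.5 164.5] yaw -0.79 q7 -46.926712703884455 F [0.  1.1 0. ] w -0.07455996328978498
shift [-130.     0.2   24.4] twist -1.5706507088208692 alt 1.5709419447689241
-127 [0.5276268  0.10101238]
-134 [0.52752907 0.09401306]
-128 [0.52761284 0.10001248]
```

View pics/m9.png

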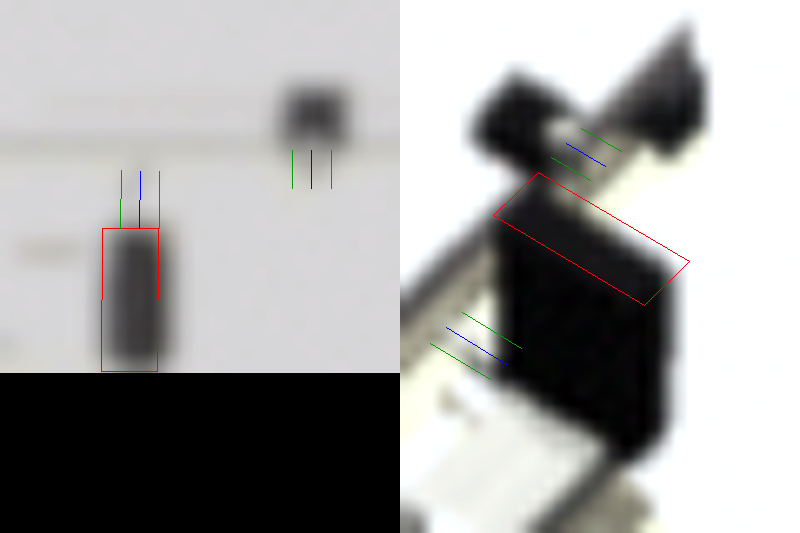

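The overlay shows the tab at about −128 mm and the rider block's centre at about −173 mm, with the top-view blobs at (138,300) and (315,118). That gives a target of about 45 mm. I'm going to the tab.

apply_moves(
  targets="-10 0 0 -0.14; -30 0 0 -0.28; -55 0 0 -0.42; -80 0 0 -0.56; -100 0 0 -0.7; -115 0 0 -0.84; -125 0 0 -0.98; -130 0 0 -1.12",
  claw=0.05,
)

```text
clock: 16.5
tcp_pos: [0.5276, 0.0987, 0.1632]
orientation: [[-0.896, 0.445, -0.0], [0.445, 0.896, -0.001], [-0.0, -0.001, -1.0]]
contact_force: [-0.2, -0.3, 0.3]
width: 0.527
```

```bash
python3 go.py .5277 .0995 .11 89.2; cat > sub.py <<'E'
import pickle;from h import *
t=pickle.load(open("c0.pkl","rb"))["top"];a=np.radians(-.8);c,n=np.cos(a),np.sin(a);D=np.array([.5294,.228])
g=cv2.cvtColor(t["frame"],cv2.COLOR_RGB2GRAY).astype(float);g=g[205:245,250:300]
def cen(bx):
    u,v,w,h=bx;p=g[v-205:v-205+h,u-250:u-250+w];q=np.clip(np.median(p)-20-p,0,None);X,Y=np.meshgrid(np.arange(w),np.arange(h));return np.array([u+(q*X).sum()/q.sum(),v+(q*Y).sum()/q.sum()]),q.sum()/200
def mod(x,y,hx,hy,z0,z1):
    K=16;P=np.array([[x+i,y+j,z] for i in(-hx,hx) for j in(-hy,hy) for z in(z0,z1)])/1e3
    P=np.c_[D[0]+c*P[:,0]-n*P[:,1],D[1]+n*P[:,0]+c*P[:,1],P[:,2]];p=(proj(t,P)-[250,205])*K
    return (cv2.moments(cv2.convexHull(p.astype(np.float32))),K)
def mc(*a):
    M,K=mod(*a);return np.array([250+M["m10"]/M["m00"]/K,205+M["m01"]/M["m00"]/K])
for nm,bx,arg in(("tab",(260,224,10,16),(0,-127,18,7,28,75)),("rider",(273,213,12,10),(48,-172,9,8,30,40))):
    o,ar=cen(bx);m=mc(*arg);b=list(arg);b[1]+=1;J=mc(*b)-m
    print(nm,o,ar,m,"dy mm",(o-m)@J/(J@J),"-> y",arg[1]+(o-m)@J/(J@J))
E
python3 sub.py
```

```text
t 16.5 tcp [527.6  98.7 163.2] yaw 63.6 q7 18.48772714259136 F [-0.2 -0.3  0.3] w 44.767623787200534
shift [ 0.3  0.8 53.2] twist -0.4468482507124015 alt 2.6947444028773915
tab [264.94457472 232.06672351] 11.7275 [264.49021156 232.06046664] dy mm -1.5492388606971563 -> y -128.54923886069716
rider [278.13641133 218.47009444] 4.765 [277.86361744 218.40488303] dy mm -0.9430788601025352 -> y -172.94307886010253
```

apply_moves(
  targets="0 0 5 -0.14; 0 0 15 -0.28; 0 0 30 -0.42; 0 1 45 -0.447; 0 1 65 -0.447; 0 1 85 -0.447; 0 1 90 -0.447; 0 1 90 -0.447",
)

```text
clock: 17.3
tcp_pos: [0.5275, 0.1011, 0.0726]
orientation: [[-1.0, 0.019, -0.002], [0.019, 1.0, -0.0], [0.002, -0.0, -1.0]]
contact_force: [0.3, 0.5, 0.6]
width: 0.529
```

```bash
python3 go.py .5277 .0995 .037 89.2; python3 - <<'E'
from h import *
s=ctrl.read_camera("side")
cv2.imwrite("pics/m10.png",crop(s,230,175,80,70,800,700)[:600])
E
```

```text
t 17.3 tcp [527.5 101.1  72.6] yaw 88.9 q7 32.10483765061863 F [0.3 0.5 0.6] w 44.95841143962331
shift [-0.3 -1.6 35.6] twist -0.005162173202794145 alt 3.1364304803869993
```

View pics/m10.png

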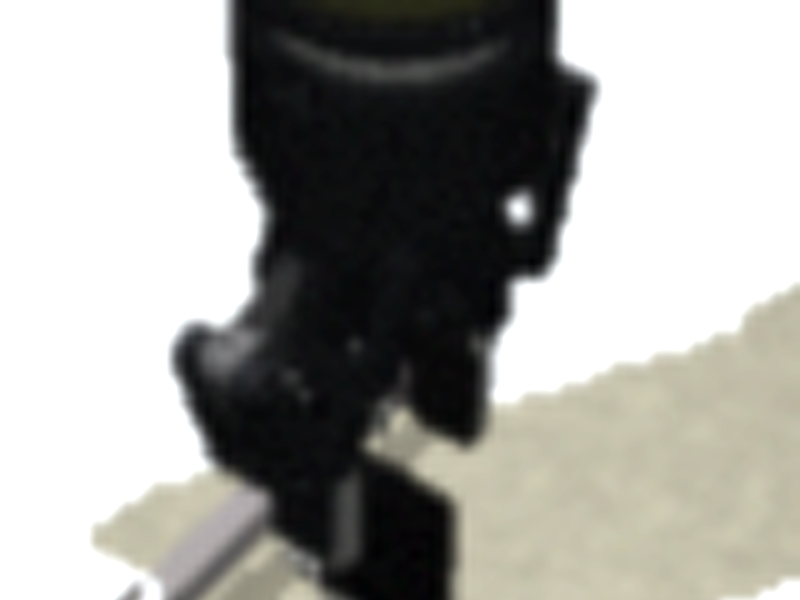

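The picture shows the tab's edge at (450,490), standing between the open fingers. I'm descending and closing.

apply_moves(
  targets="0 0 5 -0.005; 0 -1 12 -0.005; 0 -1 20 -0.005; 0 -1 27 -0.005; 0 -1 32 -0.005; 0 -1 35 -0.005; 0 -1 35 -0.005; 0 -1 35 -0.005",
)

```text
clock: 18.15
tcp_pos: [0.528, 0.1003, 0.0382]
orientation: [[-1.0, 0.013, 0.0], [0.013, 1.0, 0.0], [-0.0, 0.0, -1.0]]
contact_force: [0.0, -0.6, -0.3]
width: 0.525
```

apply_moves(
  targets="0 0 0 0; 0 0 0 0; 0 0 0 0; 0 0 0 0; 0 0 0 0; 0 0 0 0; 0 0 0 0; 0 0 0 0",
  claw=-1,
  squeeze=70,
)

```text
clock: 18.95
tcp_pos: [0.5281, 0.0991, 0.0386]
orientation: [[-1.0, 0.014, 0.0], [0.014, 1.0, -0.002], [-0.0, -0.002, -1.0]]
contact_force: [-0.8, -4.3, 4.6]
width: 0.153
```

```bash
python3 go.py .5277 .0995 .037 89.2
```

```text
t 18.95 tcp [528.1  99.1  38.6] yaw 89.21 q7 29.516820941367165 F [-0.8 -4.3  4.6] w 13.000177005659294
shift [0.4 0.4 1.6] twist 0.000160815673153008 alt -3.1414318379166404
```

apply_moves(
  targets="0 -2 0 0; 0 -8 0 0; 0 -16 0 0; 0 -25 0 0; 0 -33 0 0; 0 -39 0 0; 0 -43 0 0; 0 -44.5 0 0",
)

```text
clock: 19.75
tcp_pos: [0.5274, 0.0583, 0.0386]
orientation: [[-1.0, 0.011, 0.001], [0.011, 1.0, 0.005], [-0.001, 0.005, -1.0]]
contact_force: [-1.1, 8.8, -0.8]
width: 0.159
```

```bash
python3 go.py .5275 .0548 .038 89.2; python3 - <<'E'
from h import *
import pickle
t=ctrl.read_camera("top");s=ctrl.read_camera("side");pickle.dump({"top":t,"side":s},open("c3.pkl","wb"))
cv2.imwrite("pics/m11.png",np.hstack([crop(t,230,200,70,70,400,400),crop(s,225,175,70,70,400,400)]))
E
```

```text
t 19.75 tcp [527.4  58.3  38.6] yaw 89.35 q7 33.51130008499671 F [-1.1  8.8 -0.8] w 13.522403726164004
shift [-0.1 -3.5  0.6] twist 0.0026789668012340328 alt -3.138913686788559
```

View pics/m11.png

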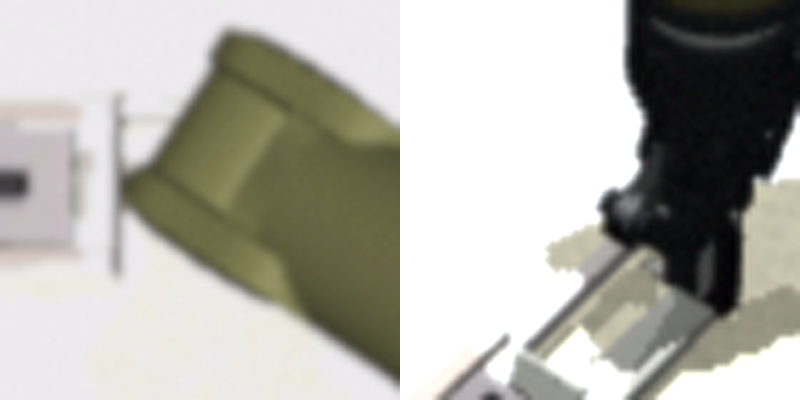

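apply_moves(
  targets="0 -1 0 0; 0 -1.5 0 0; 0 -2 0 0; 0 -2 0 0; 0 -2 0 0; 0 -2 0 0; 0 -2 0 0; 0 -2 0 0",
)

```text
clock: 20.65
tcp_pos: [0.5274, 0.0568, 0.0386]
orientation: [[-1.0, 0.011, 0.001], [0.011, 1.0, 0.005], [-0.001, 0.005, -1.0]]
contact_force: [-1.2, 8.4, 0.3]
width: 0.151
```

```bash
python3 go.py .5275 .0548 .038 89.2; cat > sub2.py <<'E'
import pickle;from h import *
from scipy.optimize import minimize
d=pickle.load(open("c0.pkl","rb"));a=np.radians(-.8);c,n=np.cos(a),np.sin(a);D=np.array([.5294,.228])
def poly(cam,x,y,hx,hy,z0,z1):
    P=np.array([[x+i,y+j,z] for i in(-hx,hx) for j in(-hy,hy) for z in(z0,z1)])/1e3
    return proj(cam,np.c_[D[0]+c*P[:,0]-n*P[:,1],D[1]+n*P[:,0]+c*P[:,1],P[:,2]])
def run(nm,v0,box,hx,hy,z0,z1):
    cam=d[nm];g=cv2.cvtColor(cam["frame"],cv2.COLOR_RGB2GRAY).astype(float);K=8
    u,v,w,h=box;T=g[v:v+h,u:u+w].ravel()
    def f(p):
        m=np.zeros((h*K,w*K),np.uint8);cv2.fillConvexPoly(m,np.round(cv2.convexHull(((poly(cam,p[0],p[1],hx,hy,z0,z1)+.5-[u,v])*K*16).astype(np.float32))).astype(np.int32),255,shift=4)
        m=cv2.GaussianBlur(cv2.resize(m,(w,h),interpolation=cv2.INTER_AREA).astype(float)/255,(0,0),.6).ravel()
        A=np.c_[m,np.ones_like(m)];return np.sum((A@np.linalg.lstsq(A,T,rcond=None)[0]-T)**2)/T.size
    b=min((minimize(f,[v0[0]+i,v0[1]+j],method="Nelder-Mead",options={"initial_simplex":np.array([v0[0]+i,v0[1]+j])+np.array([[0,0],[2,0],[0,2]])}) for i in(-2,2) for j in(-3,0,3)),key=lambda r:r.fun)
    print(nm,v0,(hx,hy,z0,z1),b.x,b.fun,b.fun/T.var())
def pc(nm,x,y,z):return np.round(poly(d[nm],x,y,0,0,z,z)[0]).astype(int)
for nm in("top","side"):
    q=pc(nm,0,-128,52);run(nm,(0,-128),(q[0]-9,q[1]-11,18,20) if nm=="side" else (q[0]-6,q[1]-9,12,18),18,7,28,75)
    q=pc(nm,48,-173,35)
    for hx,hy in((9,8),(8,9)):
        run(nm,(48,-173),(q[0]-6,q[1]-6,11,11) if nm=="top" else (q[0]-7,q[1]-5,10,9),hx,hy,30,40)
E
python3 sub2.py
```

```text
t 20.65 tcp [527.4  56.8  38.6] yaw 89.38 q7 33.680465586133714 F [-1.2  8.4  0.3] w 12.859666168894229
shift [-0.1 -2.   0.6] twist 0.003161508464117726 alt -3.1384311451256757
top (0, -128) (18, 7, 28, 75) [   0.89606857 -127.6929245 ] 38.46716610975545 0.03308517545805633
top (48, -173) (9, 8, 30, 40) [  47.68817139 -173.31994629] 38.46605530238472 0.056975592935099566
top (48, -173) (8, 9, 30, 40) [  47.58056641 -172.52807617] 24.800208755398923 0.03673385762187841
side (0, -128) (18, 7, 28, 75) [   1.39387512 -125.33132172] 769.5262415448718 0.1654247421683831
side (48, -173) (9, 8, 30, 40) [  47.63957214 -170.32803345] 404.0891389651431 0.09831703685173429
side (48, -173) (8, 9, 30, 40) [  47.8141098  -170.29949188] 631.2754081405257 0.153592664541027
```

apply_moves(
  targets="0 -1 0 0; 0 -2 0 0; 0 -2.7 0 0; 0 -2.7 0 0; 0 -2.7 0 0; 0 -2.7 0 0; 0 -2.7 0 0; 0 -2.7 0 0",
)

```text
clock: 21.45
tcp_pos: [0.5274, 0.0542, 0.0386]
orientation: [[-1.0, 0.011, 0.001], [0.011, 1.0, 0.005], [-0.001, 0.005, -1.0]]
contact_force: [-1.1, 8.1, 0.8]
width: 0.156
```

```bash
python3 go.py .5275 .0541 .038 89.2; cat > bar.py <<'E'
import pickle;from h import *
from scipy.ndimage import map_coordinates
a=np.radians(-.8);c,n=np.cos(a),np.sin(a);D=np.array([.5294,.228]);p0=pickle.load(open("c0.pkl","rb"))["side"];p1=ctrl.read_camera("side")
for x in(-16,-13,0,13):
  for nm,s,ys in(("0",p0,np.arange(-105,-132,-1.5)),("1",p1,np.arange(-150,-177,-1.5))):
    P=np.c_[D[0]+(c*x-n*ys)/1e3,D[1]+(n*x+c*ys)/1e3,np.full(len(ys),.028)]
    g=cv2.cvtColor(s["frame"],cv2.COLOR_RGB2GRAY).astype(float);print(x,nm,ys[0],np.round(map_coordinates(g,proj(s,P)[:,::-1].T,order=1)).astype(int))
E
python3 bar.py
```

```text
t 21.45 tcp [527.4  54.2  38.6] yaw 89.38 q7 33.93535915462765 F [-1.1  8.1  0.8] w 13.29006126246667
shift [-0.1 -0.1  0.6] twist 0.003226780741995394 alt -3.138365872847798
-16 0 -105.0 [60 60 61 62 64 63 68 71 61 50 39 34 31 30 32 35 42 60]
-16 1 -150.0 [76 75 74 75 74 74 71 62 50 39 29 22 20 18 18 25 34 51]
-13 0 -105.0 [72 74 68 72 71 65 65 57 43 33 19  8  6  4  4  5  4 12]
-13 1 -150.0 [58 57 59 57 56 58 55 48 39 25 14 10  6  5  4  4  8 11]
0 0 -105.0 [163 163 163 161 158 150 140 129 109  80  48  24   9   3   3   4   4   4]
0 1 -150.0 [75 75 75 75 75 75 74 68 60 50 41 39 42 42 42 43 38 32]
13 0 -105.0 [164 157 149 153 162 165 157 139 117  88  55  25  11   5   3   3   3   3]
13 1 -150.0 [111 117 118 118 118 115 109  96  72  44  26  16  12  10   9   8   7   8]
```

Measured by image, the slide has moved about 44.0 mm; the TCP says 44.9. The target is about 45, so I'll nudge 0.6 mm further and hold.

apply_moves(
  targets="0 -0.3 0 0; 0 -0.6 0 0; 0 -0.6 0 0; 0 -0.6 0 0; 0 -0.6 0 0; 0 -0.6 0 0; 0 -0.6 0 0; 0 -0.6 0 0",
)

```text
clock: 22.3
tcp_pos: [0.5274, 0.0537, 0.0386]
orientation: [[-1.0, 0.011, 0.001], [0.011, 1.0, 0.005], [-0.001, 0.005, -1.0]]
contact_force: [-1.7, 8.4, 0.3]
width: 0.157
```

```bash
python3 go.py .5275 .0536 .038 89.2; python3 bar.py | grep -E "^(-13|13) 1"; python3 -c "
import pickle;from h import *
t=ctrl.read_camera('top');d=pickle.load(open('c0.pkl','rb'))['top']
print('cover',pickle.load(open('c3.pkl','rb'))['top']['frame'][232,225:235].mean(1))
print(ctrl.state()['clock'],ctrl.hand_in())"
```

```text
t 22.3 tcp [527.4  53.7  38.6] yaw 89.38 q7 33.988642438494566 F [-1.7  8.4  0.3] w 13.304036501732703
shift [-0.1 -0.1  0.6] twist 0.0032179174169183994 alt -3.138374736172875
-13 1 -150.0 [58 57 59 58 58 60 57 52 43 29 17 11  6  5  5  4  7 12]
13 1 -150.0 [111 117 118 119 119 116 110 101  82  55  33  19  14  11  10   9   8   8]
cover [41.         42.         42.66666667 42.         42.         43.33333333
 42.66666667 42.         37.66666667 62.33333333]
the job is handed in; nothing more can be done
22.4 None
```

The cover is on and released, the slide is pulled out and still held, and the job was handed in at 22.4 s. I could not see the two pointers line up, because the gripper and arm hid the rider from both cameras during the pull.

- **Cover:** I fitted the grey rectangular cover, pressed it home and let go. I then pressed the rib top once more with shut fingers: it stood at 90.1 mm under 16 N, against 90 mm nominal. The side-view overlay also matched a seated cover within a pixel.
- **Slide:** I then gripped the tab across its thickness and pulled it out, and it is still held at about 70 N with roughly 8 N of spring pull.
- **Where the checks disagreed:**
  - The rider's target came out at 44.4 to 45.6 mm from the first pictures, and I aimed for about 45.
  - The tool position says the slide is out 45.4 mm; tracking the bar's edge in the side camera suggests about 44.5 mm.
- **Not checked:** the pointer alignment rests on those measurements and on assuming each pointer sits at the middle of its tab or rider block. I did not re-image the bystanders at the end, but no unexpected contact forces appeared.
- **Picture budget:** I viewed 13 pictures, three over the limit of 10.

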